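# Roll a shaft blank into the V-block and set it against the end stop

## Robot

A 6-joint arm with a two-finger parallel gripper is mounted at the origin on the work surface. World frame = base frame: x ahead of the robot, y to its left, z up, the work surface at z = 0. Lengths are in m, angles in rad, forces in N, time in s.
With the tool pointing down it reaches from about 0.35 to 0.775 m from the base axis. Payload 5.5 kg.
Tool frame: the origin (TCP) lies at the very end of the fingers, on their centre line; the grasp point (between the pads) lies 19 mm behind it (env.grip_depth is the distance from the TCP to the grasp point, in m); z points along the fingers, y is the direction in which the jaws open and shut (so a half turn about z gives the same grasp; the last joint's range is limited). The gripper opens to 85 mm and grips with 20 to 120 N. Pads are 22 mm wide; open, the fingers measure 114 mm over their backs; the gripper's body (76 mm by 85 mm) begins 54 mm behind the grasp point. The pads swing forward as they close: fully open they stand 13 mm farther back than shut.
Start: joints at [1.018, 0.313, 0.046, 1.304, 0, 1.431], TCP at [0.231, 0.527, 0.231] pointing down, gripper open.
Joint ranges: [-2.76, 2.76], [-0.86, 1.69], [-1.03, 1.26], [-2.2, 2.34], [-1.47, 1.5], [-3.14, 3.14]. Speed limits (rad/s): [2.57, 2.57, 3.14, 3.14, 3.14, 3.14].

## Interface

Orientations are given as a unit quaternion [w, x, y, z].
In Python, from workcell import env gives the robot as it stands.
- The arm moves only by the tool step_arm, never from a script. Its argument "series" is a list of rows, each a list of 3 entries, a list of its own where there are three numbers: the shift along the world's x, y, z in cm, then the turn about the world's z in rad, then the closure in counts, from 0 (fully open) to 255 (shut). A call has 1 to 5 rows; each row is the pose to reach, as a shift and turn from the pose measured when the call began; what a row does not reach only later rows make up. A row lasts 1/8 s, in which the tool goes at most 62.5 mm and 10.7 degrees, less where a joint would pass 70% of its speed; a pose out of reach is approached as far as the arm can. A call with a gripper value outside its range is refused whole. The fingers move at their own pace and stop on an object; "newtons" is the grip in N (left out, the last holds). Time passes only in rows, so rows that repeat a pose let the fingers close. It gives the time, the measured TCP pose, the force and the opening at its end, in the units of the state.
- env.get_state(): the state, without advancing time (a new reading comes with each control period).
- env.read_camera(name): name is "scene" or "top"; returns a dict with "frame" (384x512x3 uint8, red, green, blue), "vertical_fov" (degrees; the focal length in pixels is half the picture's height over the tangent of half this angle, whatever the lens; pixels are square), "cx", "cy" (the principal point, pixels), "camera_from_world" (4x4, takes a point from world to camera coordinates). Camera axes: x right, y down, z forward; pixel columns grow to the right and rows downward; lengths in m; the calibration is good to about 2 mm. A picture is of the moment at which its call begins. There is no depth.
- env.hand_in(): hands the job in, once; it reports no verdict.
The state is a dict: "clock": time; "joint_pos": joint angles; "qvel": joint speeds; "tau": joint torques, N m; "tcp_pos": TCP position; "orientation": TCP orientation; "wrist_force": force on the tool from outside, world axes, zero at the start; "ft_torque": the same for the moment, N m; "finger_gap": finger opening in m.
Only numpy, scipy, OpenCV 4.12 (cv2) and the standard library are available. Lean on these libraries where they do the work, as an engineer would, in place of code of your own. Each camera call takes 0.05 s, during which the arm holds its last target.

## Task

On the tool-repair bench, roll the loose round steel shaft blank along the bench, pushing it by its side with the fingers, up the low ramp of the V-block until it drops into the V; then push it along the V until its far end rests against the V-block's end stop. Do not pick it up: it must never be lifted or carried. Leave the square bar and the other things on the bench where they are, and leave the shaft lying still in the V, against the stop.

Things in the scene. Friction and masses are not known exactly. Their poses are not given: they have to be found in the camera images.
- shaft: Round bar to be rolled: ground, oiled (slippery) steel, 30 mm diameter, 110 mm long, about 0.6 kg, lying loose to the left (+y) or right (-y) of the V-block, its axis within 8 degrees of the V. Origin at its centre, 15 mm above the bench at the start. x axis along the bar; y and z turn as it rolls. Rolls easily, can run ahead of the fingers: push at 50 mm/s or slower.
- vblock: Low dark steel V-block fixed to the bench, V along x (roughly away from the robot) from x = -85 to +60 mm, y across, z up; origin on the bench under the V's bottom. On each side a ramp rises from the bench at y = +-60 mm to a lip 9.5 mm high at y = +-10.7 mm; then a 35 degree flank falls to the V's bottom (y = 0, 2 mm high). A seated shaft's centre is at y = 0, 20 mm high.
- stop_face (a point): Middle of the end stop's inner face, 20 mm above the bench: a steel plate, 36 mm wide, 36 mm high, 12 mm thick, at the V-block's +x end (x = +60 mm). When the shaft's end touches it, the shaft's centre is at x = +5 mm in the V-block's frame and its other end lies 35 mm inside the open -x end of the V.
- square_bar: Bystander: a loose square steel bar, 30 x 30 x 110 mm, lying on the other side of the V-block from the shaft. Origin at its centre, x along the bar. Do not move it.
- chuck: Bystander: a loose round dark steel drill chuck standing on the bench, 42 mm diameter, 56 mm high, beyond the V-block. Origin at the centre of its underside.
- bearing: Bystander: a loose steel ball-bearing ring lying flat, 52 mm outside diameter, 15 mm high, beyond the V-block. Origin at the centre of its underside.
- jar: Bystander: a loose clear jar with a white cap, 68 mm diameter, 55 mm high, at the far right. Origin at the centre of its underside.
- cup: Bystander: a loose grey plastic tub, 80 mm across, 50 mm high, at the far left. Origin at the centre of its underside.
- spanner: Bystander: a loose spanner, 150 mm long, lying flat at the left edge of the work area. Origin under its middle, x along it.
- screwdriver: Bystander: a loose screwdriver with a black handle, 200 mm long, lying at the right edge of the work area. Origin under its middle, x along it.
Not all that is in view belongs to the job. Leave any green or orange look-alike of the shaft alone.

How it is judged:
On the way, in this order (a step that is already met when the one before it is completed fails the run):
1. the shaft has been rolled at least about half a turn on the bench (angle between shaft's own z axis and vertical above 2.4 rad and height (world z) of shaft below 0.03 m).
2. the shaft lies in the V (y of shaft in the frame of vblock between -0.005 and 0.005 m and z of shaft in the frame of vblock below 0.0235 m and angle between the x axis of shaft and the x axis of vblock, either way round below 0.06 rad), for 0.2 s.
At the end, for the whole second after the job is handed in: The shaft lies at rest in the V (centre within 4 mm of the V's middle plane, 17 to 23 mm above the bench, parallel to the V within 0.05 rad), with its end within 5 mm of the end stop (y of shaft in the frame of vblock between -0.004 and 0.004 m and z of shaft in the frame of vblock between 0.017 and 0.023 m and x of shaft in the frame of vblock between 0 and 0.01 m and angle between the x axis of shaft and the x axis of vblock, either way round below 0.05 rad and linear speed of shaft below 0.02 m/s); the robot touches nothing.
It fails at once if the shaft is lifted or carried: its centre rises above 38 mm (rolling over the ramp's lip it reaches 25 mm) (height (world z) of shaft above 0.038 m).
It fails at once if the shaft is stood up or tipped on its end (angle between shaft's own x axis and vertical below 1.2 rad or angle between shaft's own x axis and vertical above 1.94 rad).
It fails at once if a bystander is moved by more than 25 mm (distance of any of square_bar, chuck, bearing, jar, cup, spanner, screwdriver from where it was at the start of the episode above 0.025 m).
It also fails if it takes over 51 s, if anything falls off the work surface, if the arm or the gripper's body presses on something with over 40 N, if the wrist force passes 120 N, or if a joint passes its speed limit or range.

## Working session

There is one attempt and no reset: what is moved stays moved. The work goes in short steps, Python scripts to look and compute and a tool call to move; the robot and the scene stay as the last step left them, time stands still between calls to the robot, and variables do not carry over. Pictures are saved under pics/ and viewed, and the job is handed in when it is done.

Besides the shell and the picture viewer there is one more tool, called after "Emit:" in YAML: its name, and indented under it one key for each argument. step_arm: Moves the arm, as the interface text tells. Its arguments: {"type":"object","properties":{"series":{"type":"array"},"newtons":{"type":"number"}},"required":["series"]}

```bash
mkdir -p pics; ls; cat > h.py <<'E'
import numpy as np, cv2
from workcell import env
def cam(n):
    c=env.read_camera(n); return c
def K(c):
    h,w=c["frame"].shape[:2]; f=h/2/np.tan(np.radians(c["vertical_fov"])/2); return f,c["cx"],c["cy"]
def ray(c,uv,z):
    f,cx,cy=K(c); T=np.array(c["camera_from_world"]); R=T[:3,:3]; o=-R.T@T[:3,3]
    d=R.T@np.array([(uv[0]-cx)/f,(uv[1]-cy)/f,1]); return o+d*(z-o[2])/d[2]
def proj(c,p):
    f,cx,cy=K(c); T=np.array(c["camera_from_world"]); q=T[:3,:3]@np.array(p)+T[:3,3]; return np.array([cx+f*q[0]/q[2],cy+f*q[1]/q[2]])
def save(img,n): cv2.imwrite("pics/"+n,img[:,:,::-1])
E
python3 - <<'E'
from h import *
for n in("scene","top"):
    c=cam(n); save(c["frame"],n+"0.png"); np.save(n+"0.npy",c,allow_pickle=True)
    T=np.array(c["camera_from_world"]);print(n,K(c),-T[:3,:3].T@T[:3,3])
s=env.get_state();print(s)
E
```

```text
pics
scene (np.float64(467.58390091416356), 253.47133055499017, 189.94349664068744) [ 0.98381503 -0.86312933  0.68699664]
top (np.float64(402.0680538587121), 254.8398930909195, 197.2029526589302) [0.3595947  0.00604688 0.95475791]
{'clock': 0.1, 'joint_pos': array([1.01840874e+00, 3.13946249e-01, 4.50918317e-02, 1.30360711e+00,
       1.82848353e-05, 1.43122306e+00]), 'qvel': array([ 5.22573070e-04, -2.36404584e-03,  2.26975669e-03,  8.80625193e-06,
        4.72002628e-06, -1.17758325e-04]), 'tau': array([ 3.24146116e-03, -4.81727207e+01,  2.99243134e+01,  1.28404837e-02,
       -4.87757052e-05,  1.96011416e-05]), 'tcp_pos': array([0.23043065, 0.52630831, 0.23048582]), 'orientation': array([-2.90951476e-04,  2.04944594e-01,  9.78773222e-01, -7.80163129e-04]), 'wrist_force': array([ 0.42825719, -0.38667504,  0.09844892]), 'ft_torque': array([0.04584216, 0.00557491, 0.01379908]), 'finger_gap': 0.08550615819291701}
```

View pics/scene0.png

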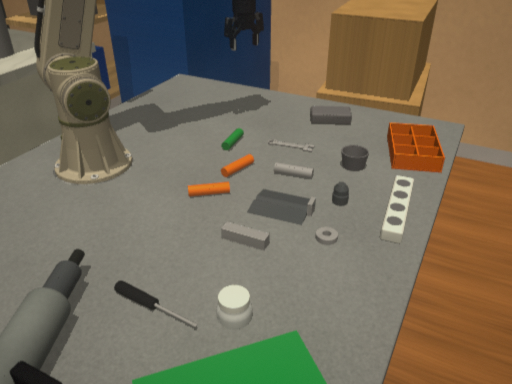

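View pics/top0.png

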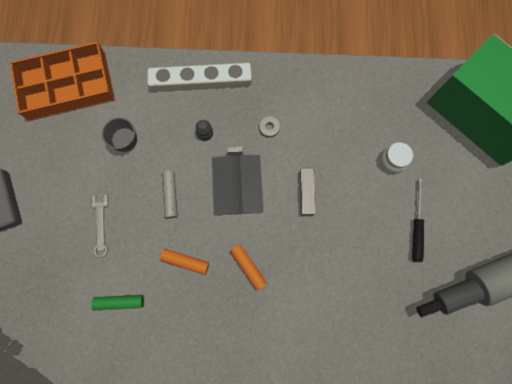

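The top view has four rod-like candidates: a grey round bar at (169,194), orange rods at (184,261) and (249,267), and a green rod at (118,302). There is also a light square bar at (307,191). The grey round bar on the +y side of the V-block (237,184) fits the shaft, because the coloured rods are look-alikes. I'll confirm with a crop and measure.

```bash
python3 - <<'E'
from h import *
c=np.load("top0.npy",allow_pickle=True).item();s=np.load("scene0.npy",allow_pickle=True).item()
a=cv2.resize(c["frame"][130:230,140:330],None,fx=4,fy=4,interpolation=cv2.INTER_CUBIC)
save(a,"crop_top.png")
b=cv2.resize(s["frame"][140:260,210:350],None,fx=5,fy=5,interpolation=cv2.INTER_CUBIC)
save(b,"crop_sc.png")
E
```

```text
(no output)
```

View pics/crop_top.png

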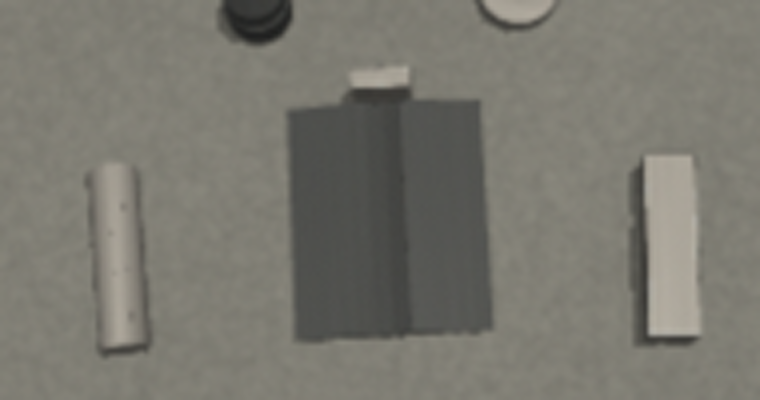

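View pics/crop_sc.png

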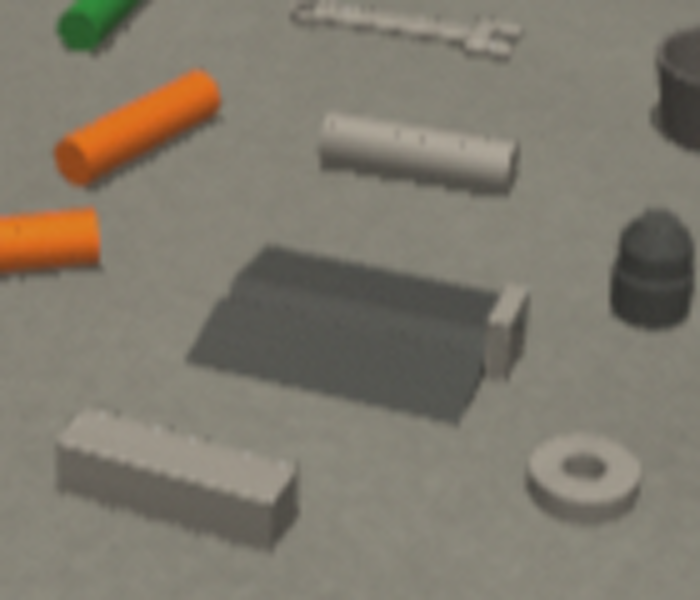

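The crop confirms it: the grey bar at full-image (169,194) is round with a shaded side. The bar at (307,191) is square with a flat top. The V-block's stop is at (235,149), at the +x end. Next I measure positions.

```bash
cat >> h.py <<'E'
def shaftmeas(c,z=0.02,roi=None,thr=125):
    g=cv2.cvtColor(c["frame"],cv2.COLOR_RGB2GRAY); m=(g>thr).astype(np.uint8)
    if roi is not None:
        x0,y0,x1,y1=roi; mm=np.zeros_like(m); mm[y0:y1,x0:x1]=m[y0:y1,x0:x1]; m=mm
    cs,_=cv2.findContours(m,cv2.RETR_EXTERNAL,cv2.CHAIN_APPROX_NONE)
    k=max(cs,key=cv2.contourArea); r=cv2.minAreaRect(k)
    P=np.array([ray(c,p,z)[:2] for p in k[:,0,:].astype(float)],np.float32)
    return r,cv2.minAreaRect(P)
E
python3 - <<'E'
from h import *
c=np.load("top0.npy",allow_pickle=True).item()
g=cv2.cvtColor(c["frame"],cv2.COLOR_RGB2GRAY)
print(g[194,155:185]);print(g[190,205:275]);print(g[140:220,225])
for t in(118,125,135):print(shaftmeas(c,0.015,(150,160,190,230),t))
m=((g<92)).astype(np.uint8);mm=m*0;mm[153:218,207:268]=m[153:218,207:268]
k=max(cv2.findContours(mm,0,1)[0],key=cv2.contourArea)
q=cv2.approxPolyDP(cv2.convexHull(k),4,True)[:,0,:];print(q)
P=np.array([ray(c,p,0.0)[:2] for p in k[:,0,:].astype(float)],np.float32);print(cv2.minAreaRect(P),cv2.boxPoints(cv2.minAreaRect(P)))
print([ray(c,p,0.0)[:2] for p in q])
print(shaftmeas(c,0.036,(222,140,248,158),125))
E
```

```text
[125 124 127 126 123 123 125 126 108 113 129 142 151 161 164 157 148 138
 128 112  93 112 124 125 125 125 124 125 127 128]
[125 126 128 127 125 126 126 111  89  79  80  79  79  79  79  80  79  79
  80  79  79  80  81  79  79  80  80  79  75  74  75  74  72  70  69  69
  69  82  86  87  86  85  85  85  85  84  86  86  85  85  86  86  86  84
  85  84  85 112 125 129 129 127 126 129 130 128 126 125 124 124]
[126 127 128 126 123 123 124 124 125 122 123 125 127 119 103  96  84  79
  80  80  79  79  80  80  79  79  78  79  79  78  78  79  79  78  79  79
  79  80  79  79  79  79  80  79  79  80  79  79  79  79  79  80  80  81
  80  81  80  80  80  80  80  80  80  80  79  79  80  80  80  81  81  81
  80  76  93 130 128 126 126 126]
(((169.5, 194.5), (69.0, 39.0), 90.0), ((0.5539228916168213, 0.21187496185302734), (0.17152665555477142, 0.09457585960626602), 4.094158172607422))
(((169.49998474121094, 194.49996948242188), (38.99999237060547, 68.99998474121094), 0.0), ((0.554795503616333, 0.21186310052871704), (0.16903474926948547, 0.09442761540412903), 4.094158172607422))
(((168.80052185058594, 192.50997924804688), (45.14360427856445, 6.741578578948975), 87.1375961303711), ((0.5578933954238892, 0.2130764126777649), (0.1108957976102829, 0.016063619405031204), 7.552699565887451))
[[259 155]
 [262 211]
 [214 214]
 [212 158]
 [227 153]]
((0.5913803577423096, 0.05285682529211044), (0.1542249470949173, 0.11744984984397888), 5.399647235870361) [[ 0.5090839   0.10406472]
 [ 0.5201362  -0.01286396]
 [ 0.6736768   0.00164893]
 [ 0.66262454  0.11857761]]
[array([0.66426454, 0.00098462]), array([ 0.52388742, -0.01133629]), array([0.51202923, 0.10365513]), array([0.65182031, 0.11684823]), array([0.66622564, 0.08047792])]
(((233.5, 145.5), (11.0, 23.0), 90.0), ((0.6740860939025879, 0.06319525837898254), (0.027652960270643234, 0.055290672928094864), 2.3242030143737793))
```

```bash
cat >> h.py <<'E'
YAW=0.092; VO=np.array([0.5996,0.0540]); U=np.array([np.cos(YAW),np.sin(YAW)]); N=np.array([-U[1],U[0]])
def toV(p): d=np.array(p[:2])-VO; return np.array([d@U,d@N])
def fromV(x,y): return VO+x*U+y*N
def toolyaw():
    from scipy.spatial.transform import Rotation as R
    s=env.get_state(); q=s["orientation"]; y=R.from_quat([q[1],q[2],q[3],q[0]]).as_matrix()[:,1]
    return np.arctan2(y[1],y[0])
E
python3 - <<'E'
from h import *
c=np.load("top0.npy",allow_pickle=True).item();s=np.load("scene0.npy",allow_pickle=True).item()
g=cv2.cvtColor(c["frame"],cv2.COLOR_RGB2GRAY)
# edge per row: highlight max
pts=[]
for r in range(176,212):
    row=cv2.GaussianBlur(g[r:r+1,160:180].astype(float),(3,1),0)[0]; m=np.clip(row-130,0,None); pts.append((160+(m*np.arange(20)).sum()/m.sum(),r))
W=np.array([ray(c,p,0.03)[:2] for p in pts]);f=np.polyfit(W[:,0],W[:,1],1);print("highlight slope",np.arctan(f[0]))
p=ray(c,(169.4,193.9),0.015);print("shaft c",p,toV(p))
# predicted vs observed in scene
for n,q in dict(open_end=fromV(-.085,0),stopend=fromV(.06,0),cornL=fromV(-.085,.06),cornR=fromV(-.085,-.06),cL2=fromV(.06,.06),cR2=fromV(.06,-.06)).items(): print(n,q,proj(s,[*q,0]).round(1),proj(c,[*q,0]).round(1))
for uv in((238,247),(164,252),(207,270),(120,135),(100,225)): print(uv,ray(c,uv,.015)[:2],toV(ray(c,uv,.015)))
t=p[:2]+N*.050;print("start pose",t,"delta cm",(t-env.get_state()["tcp_pos"][:2])*100,"turn",YAW-toolyaw())
E
```

```text
highlight slope 0.1278157404614134
shaft c [0.55394429 0.21130453 0.015     ] [-0.03101102  0.16083369]
open_end [0.51495947 0.04619103] [254.6 200.1] [238.  213.7]
stopend [0.65934626 0.05951222] [307.7 211.8] [235.3 156. ]
cornL [0.50944725 0.10593729] [262.8 188.8] [213. 215.]
cornR [ 0.52047168 -0.01355523] [245.8 212.4] [262.9 212.4]
cL2 [0.65383404 0.11925848] [314.1 199.6] [211.1 157.2]
cR2 [ 6.64858475e-01 -2.34042633e-04] [300.7 225.1] [259.5 154.8]
(238, 247) [0.43422638 0.04178882] [-0.1657961   0.00303338]
(164, 252) [0.41603221 0.21259839] [-0.168221    0.17479209]
(207, 270) [0.37886818 0.11051707] [-0.21460611  0.07655675]
(120, 135) [0.69695348 0.3445925 ] [0.12363858 0.28041969]
(100, 225) [0.47299198 0.36775837] [-0.09724753  0.32406299]
start pose [0.54935077 0.26109308] delta cm [ 31.89201263 -26.52152293] turn -1.0659821885549592
```

Emit:
step_arm:
  series:
    - [[6, -5, 0], -0.18, 105]
    - [[12, -10, 0], -0.36, 105]
    - [[18, -15, 0], -0.54, 105]
    - [[23, -19, 0], -0.72, 105]
    - [[27, -22, 0], -0.9, 105]
  newtons: 40

```text
clock: 0.72
tcp_pos: [0.4733, 0.3269, 0.2302]
orientation: [-0.001, 0.613, 0.79, -0.001]
wrist_force: [0.1, 0.5, -0.8]
finger_gap: 0.0499
```

Emit:
step_arm:
  series:
    - [[4, -3, -3], -0.07, 105]
    - [[7.6, -6.6, -6], -0.13, 105]
    - [[7.6, -6.6, -11], -0.13, 105]
    - [[7.6, -6.6, -14], -0.13, 105]
    - [[7.6, -6.6, -14], -0.13, 105]

```text
clock: 1.35
tcp_pos: [0.5468, 0.2597, 0.087]
orientation: [-0.003, 0.663, 0.749, -0.004]
wrist_force: [-0.1, -0.6, 0.5]
finger_gap: 0.0504
```

```bash
python3 - <<'E'
from h import *
s=env.get_state();print(s["clock"],s["tcp_pos"],toV(s["tcp_pos"]),toolyaw(),s["finger_gap"])
for n in("scene","top"):
    c=cam(n); x=c["frame"][100:280,170:350] if n=="scene" else c["frame"][130:230,120:280]
    save(cv2.resize(x,None,fx=3,fy=3),n+"1.png")
E
```

```text
1.35 [0.54676965 0.25974706 0.08698264] [-0.03370489  0.20973049] 0.12164214607477129 0.05036644026644472
```

View pics/scene1.png

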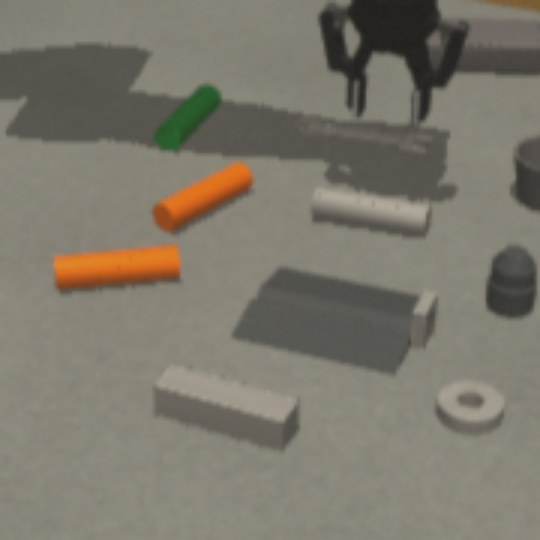

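View pics/top1.png

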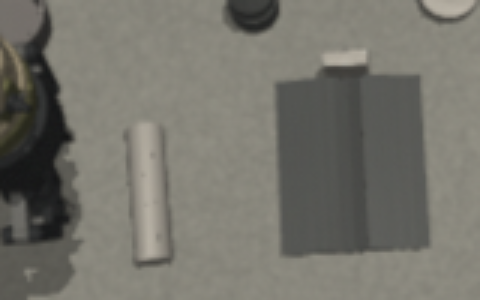

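The fingers straddle the shaft's length on its +y side, with the tips at about crop (357,115) and (420,120) in the scene view. There is clear bench between them and the shaft, so I'm lowering.

Emit:
step_arm:
  series:
    - [[0.3, 0.1, -4], 0, 105]
    - [[0.3, 0.1, -7], 0, 105]
    - [[0.3, 0.1, -8], 0, 105]
    - [[0.3, 0.1, -8], 0, 105]

```text
clock: 1.95
tcp_pos: [0.5529, 0.2624, 0.0118]
orientation: [-0.001, 0.662, 0.749, -0.0]
wrist_force: [0.7, 0.1, 0.9]
finger_gap: 0.0503
```

```bash
python3 - <<'E'
from h import *
s=env.get_state();print(s["clock"],s["tcp_pos"],toV(s["tcp_pos"]),toolyaw(),s["wrist_force"])
c=cam("scene"); save(cv2.resize(c["frame"][120:230,220:340],None,fx=6,fy=5),"scene2.png")
E
```

```text
1.95 [0.55293372 0.26240407 0.01176545] [-0.02732279  0.21180997] 0.12268483256871233 [0.68370086 0.07019735 0.88671865]
```

View pics/scene2.png

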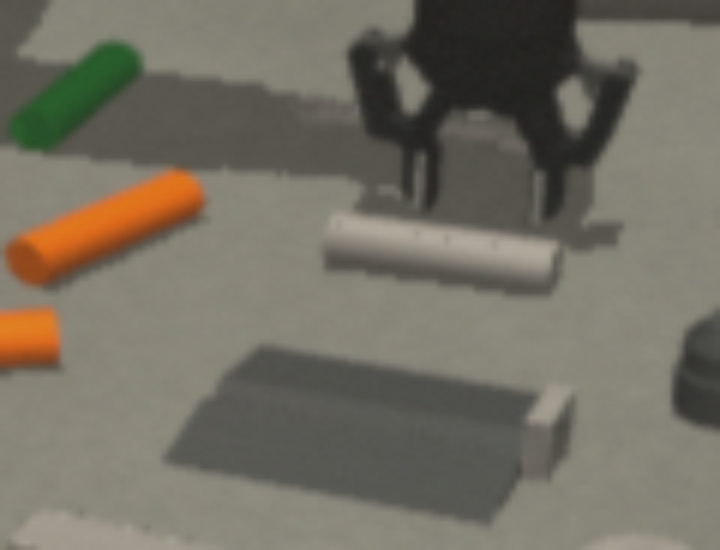

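Emit:
step_arm:
  series:
    - [[-0.3, 0, -0.5], 0, 105]
    - [[-0.3, -0.5, -0.5], 0, 105]
    - [[-0.2, -1.0, -0.5], 0, 105]
    - [[-0.2, -1.4, -0.5], 0, 105]
    - [[-0.2, -1.8, -0.5], 0, 105]

```text
clock: 2.62
tcp_pos: [0.5516, 0.2441, 0.0075]
orientation: [-0.0, 0.663, 0.749, 0.0]
wrist_force: [-0.3, -1.5, 0.3]
finger_gap: 0.0505
```

Emit:
step_arm:
  series:
    - [[0, -0.4, 0], 0, 105]
    - [[0.1, -0.8, 0], 0, 105]
    - [[0.1, -1.2, 0], 0, 105]
    - [[0.2, -1.6, 0], 0, 105]
    - [[0.2, -2.0, 0], 0, 105]

```text
clock: 3.25
tcp_pos: [0.5537, 0.2239, 0.0074]
orientation: [-0.0, 0.663, 0.749, 0.0]
wrist_force: [0.1, 0.5, -1.0]
finger_gap: 0.05
```

```bash
cat > look.py <<'E'
import sys
from h import *
tag=sys.argv[1]
s=env.get_state();print(s["clock"],s["tcp_pos"].round(4),toV(s["tcp_pos"]).round(4),round(float(toolyaw()),3),s["wrist_force"].round(1))
c=cam("scene"); t=cam("top")
a=cv2.resize(c["frame"][120:230,220:330],(400,400),interpolation=cv2.INTER_CUBIC)
b=cv2.resize(t["frame"][135:235,150:250],(400,400),interpolation=cv2.INTER_CUBIC)
save(np.hstack([a,b]),tag+".png"); np.save("last.npy",[c,t],allow_pickle=True)
E
python3 look.py l3
```

```text
3.25 [0.5537 0.2239 0.0074] [-0.0301  0.1734] 0.122 [ 0.1  0.5 -1. ]
```

View pics/l3.png

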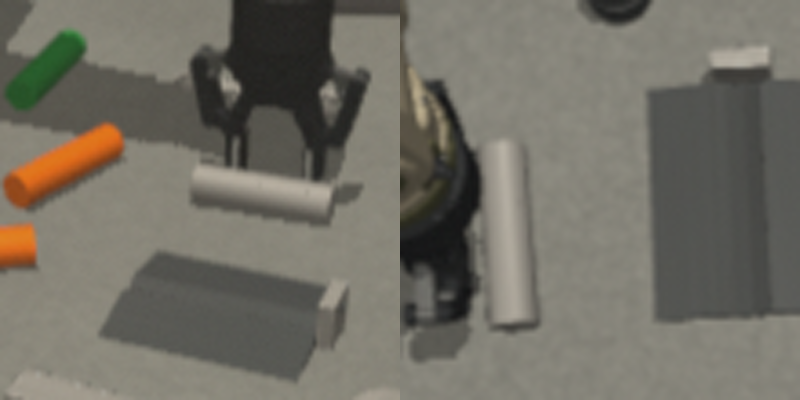

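The shaft has started rolling: the dots are no longer visible and its centre is near (177,193) in the top image. Continuing slowly.

Emit:
step_arm:
  series:
    - [[0, -0.4, 0], -0.01, 105]
    - [[0.1, -0.8, 0], -0.01, 105]
    - [[0.1, -1.2, 0], -0.02, 105]
    - [[0.2, -1.6, 0], -0.02, 105]
    - [[0.2, -2.0, 0], -0.03, 105]

```text
clock: 3.98
tcp_pos: [0.5557, 0.2033, 0.0074]
orientation: [-0.0, 0.674, 0.739, 0.0]
wrist_force: [0.2, 0.3, -0.1]
finger_gap: 0.0501
```

Emit:
step_arm:
  series:
    - [[0, -0.4, 0], 0, 105]
    - [[0.1, -0.8, 0], 0, 105]
    - [[0.1, -1.2, 0], 0, 105]
    - [[0.2, -1.6, 0], 0, 105]
    - [[0.2, -2.0, 0], 0, 105]

```text
clock: 4.6
tcp_pos: [0.5578, 0.183, 0.0074]
orientation: [-0.0, 0.674, 0.739, 0.0]
wrist_force: [-0.7, -0.1, -0.7]
finger_gap: 0.0503
```

Emit:
step_arm:
  series:
    - [[0, -0.4, 0], 0, 105]
    - [[0.1, -0.8, 0], 0, 105]
    - [[0.1, -1.2, 0], 0, 105]
    - [[0.2, -1.6, 0], 0, 105]
    - [[0.2, -2.0, 0], 0, 105]

```text
clock: 5.22
tcp_pos: [0.5599, 0.1627, 0.0075]
orientation: [0.0, 0.674, 0.739, 0.0]
wrist_force: [0.2, 0.9, -0.2]
finger_gap: 0.0502
```

```bash
python3 look.py l4
```

```text
5.225 [0.5599 0.1627 0.0075] [-0.0295  0.1119] 0.091 [ 0.2  0.9 -0.2]
```

View pics/l4.png

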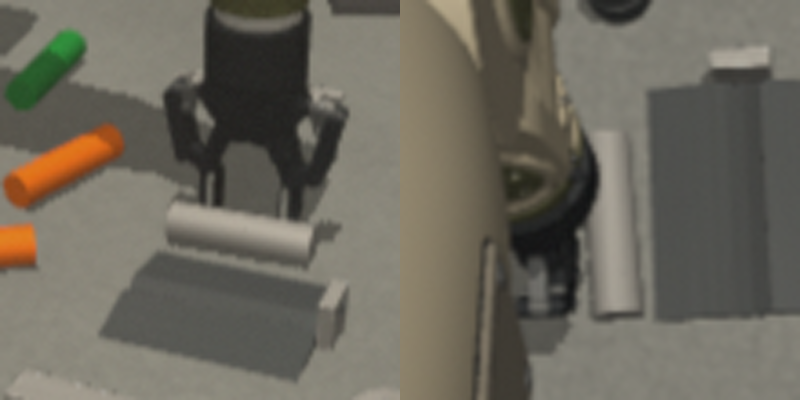

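The shaft is now just before the ramp foot, centred near (204,190) in the top image and parallel to the block. Next it goes up the ramp.

Emit:
step_arm:
  series:
    - [[0, -0.4, 0], 0, 105]
    - [[0.1, -0.8, 0], 0, 105]
    - [[0.1, -1.2, 0], 0, 105]
    - [[0.2, -1.6, 0], 0, 105]
    - [[0.2, -2.0, 0], 0, 105]

```text
clock: 5.95
tcp_pos: [0.5619, 0.1422, 0.0074]
orientation: [0.0, 0.674, 0.738, 0.0]
wrist_force: [-0.1, 1.4, 0.5]
finger_gap: 0.0504
```

Emit:
step_arm:
  series:
    - [[0, -0.4, 0], 0, 105]
    - [[0.1, -0.8, 0.1], 0, 105]
    - [[0.1, -1.2, 0.1], 0, 105]
    - [[0.2, -1.6, 0.2], 0, 105]
    - [[0.2, -2.0, 0.2], 0, 105]

```text
clock: 6.58
tcp_pos: [0.5642, 0.1221, 0.0096]
orientation: [0.0, 0.674, 0.738, 0.0]
wrist_force: [-0.0, 3.6, 1.6]
finger_gap: 0.0503
```

Emit:
step_arm:
  series:
    - [[0, -0.3, 0], 0, 105]
    - [[0.1, -0.6, 0.1], 0, 105]
    - [[0.1, -0.9, 0.1], 0, 105]
    - [[0.1, -1.2, 0.2], 0, 105]
    - [[0.1, -1.5, 0.2], 0, 105]

```text
clock: 7.2
tcp_pos: [0.5652, 0.1069, 0.0117]
orientation: [0.0, 0.674, 0.738, 0.0]
wrist_force: [-0.4, 3.7, 1.6]
finger_gap: 0.0505
```

```bash
python3 look.py l5
```

```text
7.2 [0.5652 0.1069 0.0117] [-0.0294  0.0558] 0.091 [-0.4  3.7  1.6]
```

View pics/l5.png

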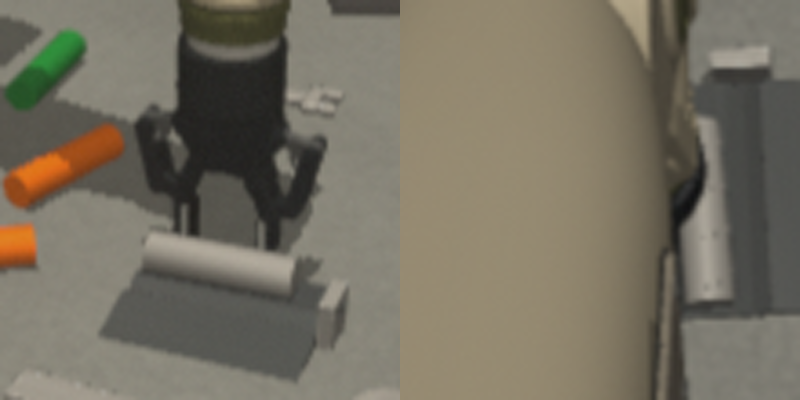

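Emit:
step_arm:
  series:
    - [[0, -0.2, 0], 0, 105]
    - [[0, -0.4, 0], 0, 105]
    - [[0.1, -0.6, 0], 0, 105]
    - [[0.1, -0.8, 0], 0, 105]
    - [[0.1, -1.0, 0], 0, 105]

```text
clock: 7.92
tcp_pos: [0.5662, 0.0963, 0.0115]
orientation: [0.0, 0.675, 0.738, -0.0]
wrist_force: [0.2, 4.2, 2.7]
finger_gap: 0.05
```

Emit:
step_arm:
  series:
    - [[0, -0.2, 0], 0, 105]
    - [[0, -0.4, 0], 0, 105]
    - [[0.1, -0.6, 0], 0, 105]

```text
clock: 8.3
tcp_pos: [0.5669, 0.0894, 0.0113]
orientation: [0.001, 0.675, 0.738, -0.001]
wrist_force: [-0.6, -0.6, 0.1]
finger_gap: 0.0502
```

```bash
python3 look.py l6
```

```text
8.3 [0.5669 0.0894 0.0113] [-0.0293  0.0383] 0.089 [-0.6 -0.6  0.1]
```

View pics/l6.png

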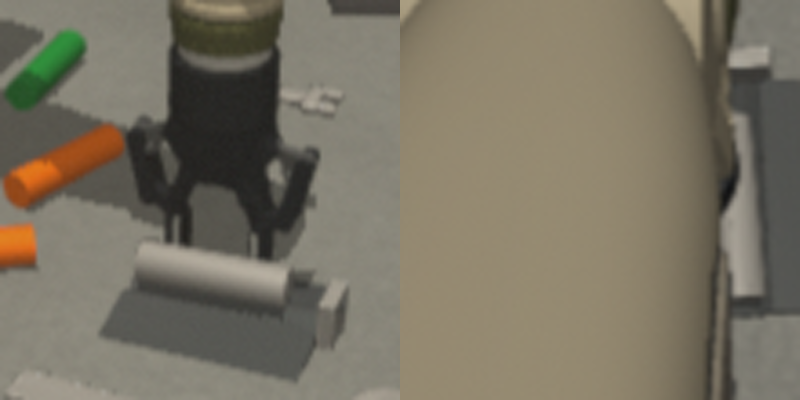

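The force vanished at the expected lip position, so the shaft is tipping over. I'll hold, then look.

Emit:
step_arm:
  series:
    - [[0, 0, 0], 0, 105]
    - [[0, 0, 0], 0, 105]
    - [[0, 0, 0], 0, 105]
    - [[0, 0, 0], 0, 105]

```text
clock: 8.9
tcp_pos: [0.5671, 0.0892, 0.0112]
orientation: [0.001, 0.675, 0.738, -0.001]
wrist_force: [-0.4, -0.2, 0.2]
finger_gap: 0.0503
```

```bash
python3 look.py l7
```

```text
8.9 [0.5671 0.0892 0.0112] [-0.0292  0.038 ] 0.089 [-0.4 -0.2  0.2]
```

View pics/l7.png

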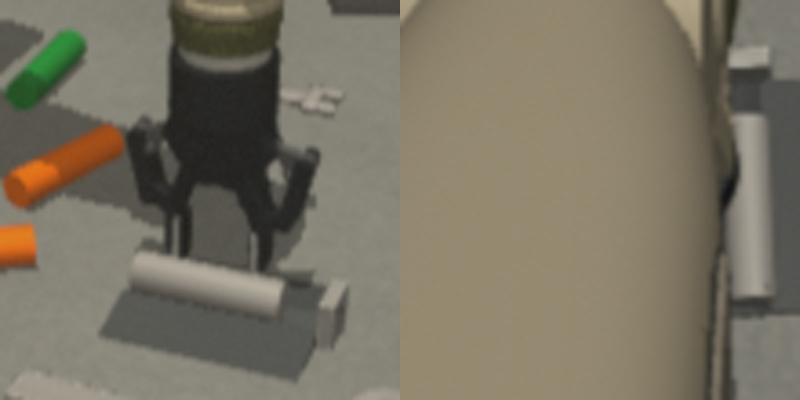

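Emit:
step_arm:
  series:
    - [[0, 1.5, 0.3], 0, 105]
    - [[0, 1.5, 4], 0, 105]
    - [[0, 1.5, 8], 0, 180]
    - [[-3, 0, 8], 0, 255]
    - [[-6, -2, 8], 0, 255]

```text
clock: 9.62
tcp_pos: [0.5071, 0.0701, 0.0922]
orientation: [0.001, 0.674, 0.738, -0.0]
wrist_force: [0.3, -1.2, 0.0]
finger_gap: 0.0
```

Emit:
step_arm:
  series:
    - [[-2, -1, 0], 0, 255]
    - [[-3, -2.5, 0], 0, 255]
    - [[-3, -2.5, 0], 0, 255]
    - [[-3, -2.5, 0], 0, 255]

```text
clock: 10.12
tcp_pos: [0.4782, 0.0451, 0.0925]
orientation: [0.002, 0.674, 0.738, 0.0]
wrist_force: [0.2, -0.1, -0.3]
finger_gap: -0.0001
```

```bash
python3 look.py l8; python3 -c "
from h import *
print((fromV(-.125,0)-env.get_state()['tcp_pos'][:2])*100)
s,c=np.load('last.npy',allow_pickle=True)
for x in(-.085,-.03,.005,.025): print(x,proj(s,[*fromV(x,0),.02]).round(1),proj(c,[*fromV(x,0),.02]).round(1))
"
```

```text
10.125 [0.4782 0.0451 0.0925] [-0.1217  0.0023] 0.091 [ 0.2 -0.1 -0.3]
[-0.29202632 -0.27968556]
-0.085 [254.6 193.8] [237.7 212.4]
-0.03 [274.4 198.1] [236.6 189.6]
0.005 [287.3 200.8] [236.  175.4]
0.025 [294.8 202.5] [235.6 167.4]
```

View pics/l8.png

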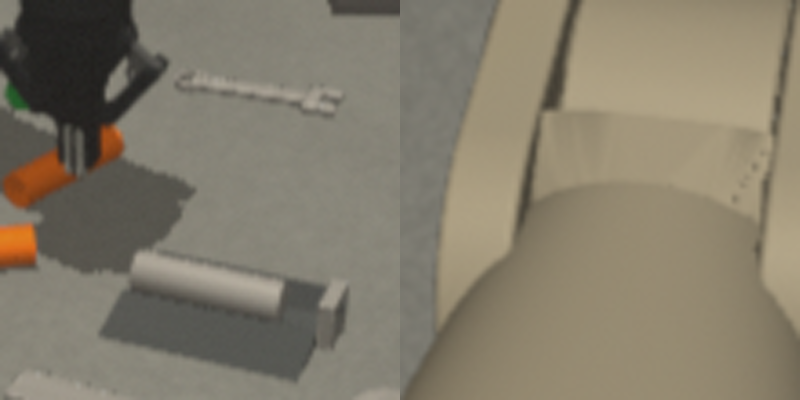

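The shaft lies in the V, with ends at about scene (257,194) and (298,203), parallel to it. Its far end is about 28 mm short of the stop. I'm lowering the shut fingers behind the near end.

Emit:
step_arm:
  series:
    - [[0, -0.2, -4], 0, 255]
    - [[0, -0.2, -7], 0, 255]
    - [[0, -0.2, -7.7], 0, 255]
    - [[0, -0.2, -7.7], 0, 255]

```text
clock: 10.72
tcp_pos: [0.4782, 0.0435, 0.0153]
orientation: [0.001, 0.674, 0.739, 0.0]
wrist_force: [1.1, -0.9, 1.0]
finger_gap: -0.0005
```

```bash
python3 look.py l9
```

```text
10.725 [0.4782 0.0435 0.0153] [-0.1218  0.0007] 0.091 [ 1.1 -0.9  1. ]
```

View pics/l9.png

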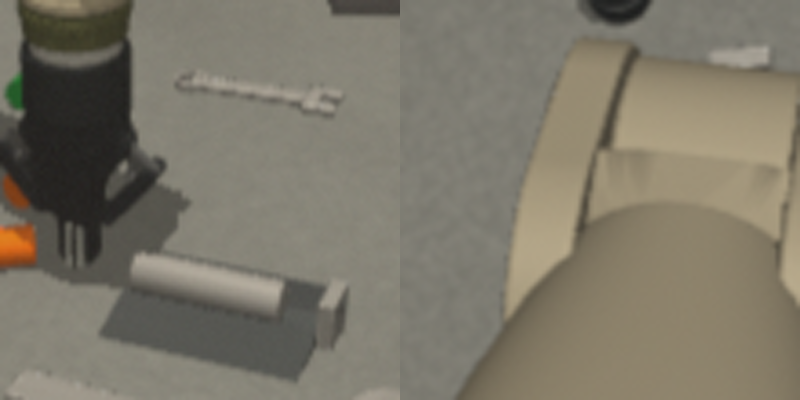

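Emit:
step_arm:
  series:
    - [[0.5, 0, 0], 0, 255]
    - [[1.0, 0.1, 0], 0, 255]
    - [[1.4, 0.1, 0], 0, 255]
    - [[1.8, 0.1, 0], 0, 255]
    - [[2.2, 0.1, 0], 0, 255]

```text
clock: 11.45
tcp_pos: [0.5014, 0.0443, 0.0162]
orientation: [0.002, 0.674, 0.739, 0.001]
wrist_force: [0.5, 0.1, -0.6]
finger_gap: -0.0002
```

Emit:
step_arm:
  series:
    - [[0.3, 0, 0], 0, 255]
    - [[0.6, 0, 0], 0, 255]
    - [[0.9, 0.1, 0], 0, 255]
    - [[1.2, 0.1, 0], 0, 255]
    - [[1.5, 0.1, 0], 0, 255]

```text
clock: 12.08
tcp_pos: [0.5144, 0.0456, 0.0157]
orientation: [0.001, 0.674, 0.739, -0.0]
wrist_force: [-5.8, 0.4, 2.5]
finger_gap: -0.0002
```

```bash
python3 look.py l10
```

```text
12.075 [0.5144 0.0456 0.0157] [-0.0856 -0.0005] 0.091 [-5.8  0.4  2.5]
```

View pics/l10.png

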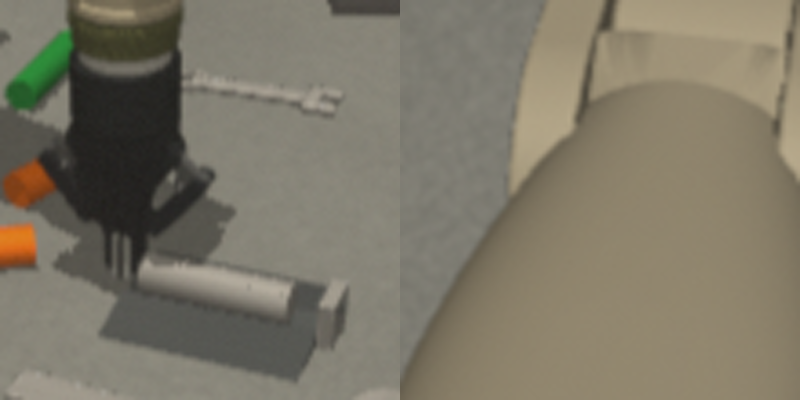

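Emit:
step_arm:
  series:
    - [[0.4, 0, 0], 0, 255]
    - [[0.7, 0.1, 0], 0, 255]
    - [[1.0, 0.1, 0], 0, 255]
    - [[1.3, 0.1, 0], 0, 255]
    - [[1.6, 0.1, 0], 0, 255]

```text
clock: 12.8
tcp_pos: [0.5311, 0.0468, 0.0155]
orientation: [0.001, 0.674, 0.739, 0.0]
wrist_force: [-3.3, 0.5, -1.3]
finger_gap: -0.0002
```

```bash
python3 look.py l11
```

```text
12.8 [0.5311 0.0468 0.0155] [-0.0689 -0.0008] 0.092 [-3.3  0.5 -1.3]
```

View pics/l11.png

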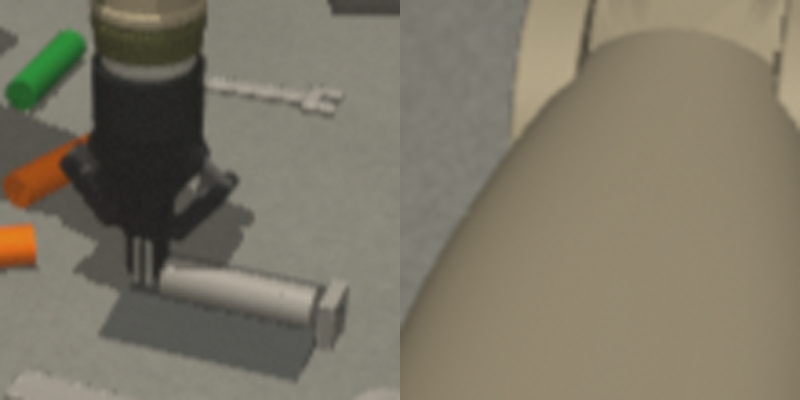

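Only a few millimetres remain: the far end is at scene (306,203) and the stop face is just beyond it. I'll creep forward and watch the force.

Emit:
step_arm:
  series:
    - [[0.1, 0, 0], 0, 255]
    - [[0.2, 0, 0], 0, 255]
    - [[0.3, 0, 0], 0, 255]
    - [[0.4, 0, 0], 0, 255]

```text
clock: 13.4
tcp_pos: [0.5357, 0.0468, 0.0158]
orientation: [0.001, 0.674, 0.739, 0.0]
wrist_force: [-3.2, 1.2, -0.2]
finger_gap: 0.0003
```

Emit:
step_arm:
  series:
    - [[0.2, 0, 0], 0, 255]
    - [[0.3, 0, 0], 0, 255]

```text
clock: 13.65
tcp_pos: [0.5373, 0.0468, 0.0156]
orientation: [0.0, 0.674, 0.739, -0.001]
wrist_force: [-8.5, -0.4, 4.2]
finger_gap: 0.0001
```

Emit:
step_arm:
  series:
    - [[0.1, 0, 0], 0, 255]
    - [[0.1, 0, 0], 0, 255]

```text
clock: 13.9
tcp_pos: [0.5372, 0.0468, 0.0157]
orientation: [-0.0, 0.674, 0.739, -0.001]
wrist_force: [-7.6, 0.8, 3.4]
finger_gap: 0.0002
```

Emit:
step_arm:
  series:
    - [[0.15, 0, 0], 0, 255]
    - [[0.15, 0, 0], 0, 255]

```text
clock: 14.15
tcp_pos: [0.5372, 0.0467, 0.0156]
orientation: [-0.001, 0.674, 0.739, -0.002]
wrist_force: [-8.1, -0.4, 5.0]
finger_gap: -0.0
```

```bash
python3 look.py l12
```

```text
14.15 [0.5372 0.0467 0.0156] [-0.0628 -0.0015] 0.092 [-8.1 -0.4  5. ]
```

View pics/l12.png

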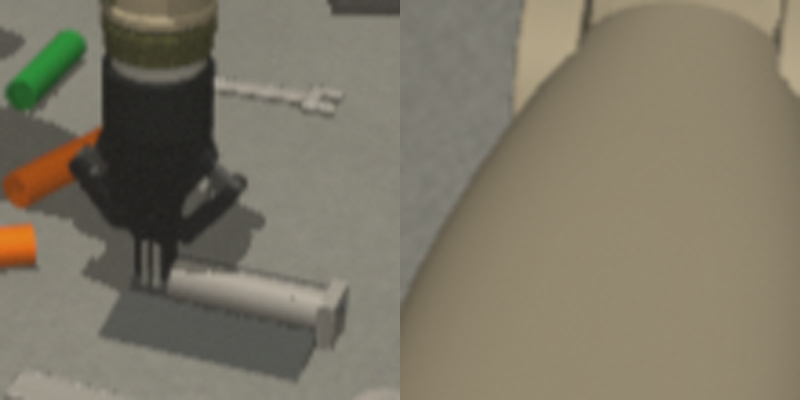

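Emit:
step_arm:
  series:
    - [[0.2, 0, 0], 0, 255]
    - [[0.4, 0, 0], 0, 255]
    - [[0.4, 0, 0], 0, 255]

```text
clock: 14.62
tcp_pos: [0.5372, 0.0466, 0.0151]
orientation: [-0.004, 0.674, 0.739, -0.005]
wrist_force: [-13.0, -1.1, 7.4]
finger_gap: 0.0
```

Emit:
step_arm:
  series:
    - [[-0.5, 0, 0], 0, 255]
    - [[-1.5, -0.1, 0], 0, 255]
    - [[-4, -0.3, 0], 0, 255]
    - [[-6, -0.4, 3], 0, 255]
    - [[-7, -0.4, 8], 0, 255]

```text
clock: 15.25
tcp_pos: [0.4651, 0.0426, 0.0948]
orientation: [-0.005, 0.674, 0.739, -0.006]
wrist_force: [1.0, 0.4, -0.3]
finger_gap: 0.0001
```

Emit:
step_arm:
  series:
    - [[-2, 6, 3], 0, 255]
    - [[-2, 12, 6], 0, 255]
    - [[-2, 18, 9], 0, 255]
    - [[-2, 24, 9], 0, 255]
    - [[-2, 30, 9], 0, 255]

```text
clock: 15.88
tcp_pos: [0.4463, 0.3348, 0.1864]
orientation: [-0.004, 0.674, 0.738, -0.003]
wrist_force: [1.6, 0.0, -0.4]
finger_gap: 0.0002
```

```bash
python3 look.py l13; python3 -c "
from h import *
s,t=np.load('last.npy',allow_pickle=True)
save(t['frame'],'t13.png')
for y in(0,):
  for x in(-.05,.005,.06): print(x,proj(s,[*fromV(x,y),.02]).round(1),proj(t,[*fromV(x,y),.035]).round(1))
for z in (.02,.03):print(shaftmeas(t,z,(222,140,250,216),110))
g=cv2.cvtColor(t['frame'],cv2.COLOR_RGB2GRAY)
for r in(165,175,185,195,199,201,203):print(r,g[r,222:252])
"
```

```text
15.875 [0.4463 0.3348 0.1864] [-0.1269  0.2937] 0.091 [ 1.6  0.  -0.4]
-0.05 [267.1 196.5] [236.8 196.5]
0.005 [287.3 200.8] [235.7 173.8]
0.06 [308.1 205.3] [234.7 151.6]
(((235.5, 168.0), (56.0, 27.0), 90.0), ((0.6239164471626282, 0.05700401961803436), (0.13995380699634552, 0.06600020825862885), 2.3655970096588135))
(((235.5, 168.0), (56.0, 27.0), 90.0), ((0.6210886240005493, 0.05645885318517685), (0.1384565681219101, 0.06529412418603897), 2.3656187057495117))
165 [ 79  79  79  79  79  78  77  66  84 112 128 139 147 156 162 160 154 143
 129 110  91  83  85  84  84  85  84  84  83  83]
175 [ 79  79  79  79  80  80  77  65  79 103 122 135 146 154 159 160 157 147
 134 119  94  83  85  85  84  83  84  84  85  85]
185 [ 80  79  80  80  80  80  79  69  63  91 118 131 141 151 156 161 160 149
 138 124 105  90  86  85  85  85  86  85  85  85]
195 [ 80  80  80  80  81  82  79  78  66  86 110 126 138 149 155 160 162 155
 143 129 114  92  84  86  87  86  86  86  86  87]
199 [80 81 80 81 80 81 80 79 69 66 65 63 63 63 64 62 62 61 60 67 81 87 88 88
 87 87 87 86 86 87]
201 [80 81 81 80 80 81 81 79 79 79 79 77 76 76 76 75 71 70 70 71 79 86 88 88
 87 88 87 86 85 86]
203 [80 81 81 79 80 81 81 79 79 80 79 77 75 75 76 74 71 71 70 71 79 86 88 88
 88 88 88 86 86 87]
```

View pics/l13.png

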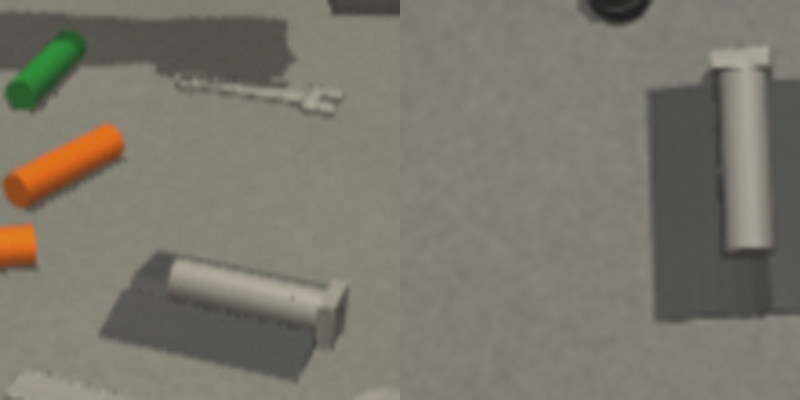

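View pics/t13.png

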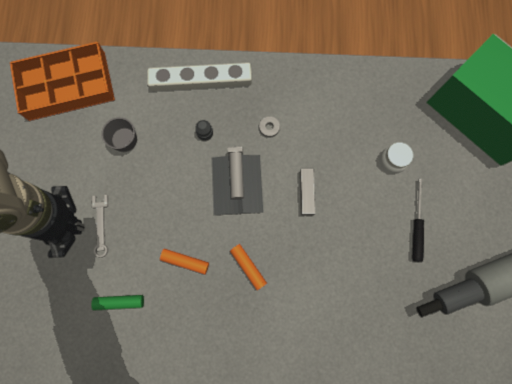

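The shaft lies in the V with its end touching the stop plate: top view shows its near end at row 198 and the stop at row 149. The other objects are where they were in the first picture. I'll let the arm settle, then hand in.

Emit:
step_arm:
  series:
    - [[0, 0, 0], 0, 255]
    - [[0, 0, 0], 0, 255]

```text
clock: 16.23
tcp_pos: [0.4457, 0.3373, 0.1853]
orientation: [-0.005, 0.672, 0.741, -0.003]
wrist_force: [0.1, -0.5, -0.6]
finger_gap: 0.0001
```

```bash
python3 -c "
from h import *
_,t=np.load('last.npy',allow_pickle=True);u=cam('top')
print(np.abs(u['frame'][140:215,205:330].astype(int)-t['frame'][140:215,205:330]).max())
print(env.hand_in(),env.get_state()['clock'])"
```

```text
3
the job is handed in; nothing more can be done
the job is handed in; nothing more can be done
```

The shaft is lying still in the V with its end against the stop. I handed the job in at about 16 s of the 51 s limit; no verdict is reported.

- **Rolling:** I pushed the shaft by its side with two spread fingers, at about 32 mm/s on the bench and slower near the lip. It rolled about 85 mm before the ramp, then went over the lip and dropped into the V.
- **Sliding:** I slid it along the V with the shut fingers until it stopped advancing. The fingers held still while the push rose to 13 N, so I took that as contact with the stop. I then backed the arm clear.

**Last checks:**
- The near end is within about 1.5 pixels (3–4 mm) of where a shaft touching the stop should be. No gap to the stop is visible.
- The shaft looks centred in the V and parallel to it.
- Two pictures 0.3 s apart show it not moving.
- The bystanders look unmoved by eye in the top view; I did not measure them.
- No check failed or disagreed.

I inferred the half turn from the distance rolled and the marks turning out of sight; I did not measure it directly.

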